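# Unlock the drawer unit and get out the stock-check terminal

## Task

Get the black handheld terminal out for the stock-check lesson: on the locked drawer unit draw the bolt right back, swing the yellow locking bar well out of the way, and pull the top drawer all the way open by its handle. Lift the terminal out and lay it gently, screen up, on the blue mat without dropping it, then push the drawer fully shut again. The stapler stays in the drawer, and the flask, mug and eraser on the desk are to be left alone.

Things in the scene. Friction and masses are not known exactly. Their poses are not given: they have to be found in the camera images.
- cabinet: grey steel desktop drawer unit, two white drawer fronts, 360 mm wide, 280 mm deep, 150 mm high, fixed to the desk, elsewhere each time. Origin on the desk under the middle of its front face; x axis points into the unit, away from the robot (drawers open along -x), y to its left end, z up. Top at z = 150 mm; two workbooks (18 mm) lie on its rear half
- bolt_knob (a point): middle of the bolt's upright dark knob, a post 14 mm thick (cap 17 mm, 17 mm above this point) on an 8 mm rod that slides along the cabinet's y on top of the unit, near the front left corner. The rod is 17 mm and the unit's top 30 mm below. Guide straps stand 20 mm left (bolt shut) and 46 mm right of the knob, tops 8 mm below this point
- bolt (a joint): travel of the bolt in m: near 0 shut, its rod through the eye of the bar; 0.030 drawn right back, the knob having moved to the cabinet's -y side. It frees the bar from about 0.017 on; friction 2 N; it stays where it is left
- bar_hinge (a point): point on the upright hinge axis of the yellow locking bar, at the unit's front left corner, 15 mm above the unit's top
- bar_tab (a point): point to pinch on the bar's pull tab, an upright plate 7 mm thick at the bar's free edge, standing out before the unit, 15 mm above its top. The plate reaches 21 mm up, 60 mm down and 20 mm forward from here, and 62 mm back over the unit, to the bolt's eye. Bar shut: plate faces look along the cabinet's y, the point is 28 mm before (-x) and 44 mm right (-y) of the hinge axis. Turns with the bar
- bar (a joint): angle of the locking bar in rad, 0 shut over the left edge of both drawer fronts, growing as it swings out and round to the left (clockwise from above), to 2.3. Clear of the drawers from about 1.5. Stiff hinge (0.06 N m), stays where it is left. It cannot move until the bolt is drawn; no drawer opens until it is swung away
- top_drawer_handle (a point): middle of the top drawer's bar handle: a dark round bar about 10 mm thick and 120 mm long along the cabinet's y axis, 35 mm in front of the drawer front (free gap behind it about 30 mm), 22 mm below the unit's top. Moves with the drawer
- top_drawer (a joint): opening of the top drawer in m, 0 shut, 0.17 fully open (towards -x of the cabinet); slides with about 2 N and stays where it is left
- drawer_floor (a point): middle of the top drawer's inner floor, 63 mm below the unit's top. Inside 220 mm deep, 314 mm wide; walls and lengthwise middle divider are 5 mm thick, 37 mm high; the front plate is 14 mm thick and 51 mm above the floor. One compartment holds the terminal, the other the stapler. Moves with the drawer
- terminal_centre (a point): centre of the handheld terminal, half-way up: a black bar-shaped device 112 mm long (its x axis), 44 mm wide (46 mm at the orange end on +x), 24 mm thick, about 0.2 kg, lying flat, pale screen and keys up (its z axis), lengthwise in the drawer's left or right compartment, close behind the drawer front
- stapler_centre (a point): middle of a blue and black stapler, 110 mm long, 34 mm wide and 32 mm high, in the other compartment; it stays there
- mat_top (a point): middle of the top of the blue fabric mat lying on the desk, 160 mm (its x axis) by 220 mm (its y axis), 3 mm thick
- flask: bystander: blue drinking flask with a white cap, 68 mm across, 190 mm tall, origin at the middle of its foot
- mug: bystander: white mug, 80 mm across without its handle, 92 mm tall, origin at the middle of its foot
- eraser: bystander: green whiteboard eraser, 120 by 52 by 30 mm, origin at the middle of its underside

How it is judged:
By the outcome, as a careful person would: the job done as asked, in the order asked, and still so for the second after the job is handed in, with the robot touching nothing.
It also fails if it takes over 72 s, if anything falls off the work surface, if the arm or the gripper's body presses on something with over 40 N, if the wrist force passes 120 N, or if a joint passes its speed limit or range.

## Robot

A 6-joint arm with a two-finger parallel gripper is mounted at the origin on the work surface. World frame = base frame: x ahead of the robot, y to its left, z up, the work surface at z = 0. Lengths are in m, angles in rad, forces in N, time in s.
With the tool pointing down it reaches from about 0.25 to 0.775 m from the base axis. Payload 4 kg.
Tool frame: the origin (TCP) lies midway between the tips of the shut fingers; the grasp point (between the pads) lies grip_point_offset behind it (grip_point_offset is the distance from the TCP to the grasp point, in m); z points along the fingers, y is the line along which they close (so a half turn about z gives the same grasp; the last joint's range is limited). The gripper opens to 94 mm and grips with 3 to 60 N. Pads are 16 mm wide; open, the fingers measure 119 mm over their backs; the gripper's body (75 mm by 177 mm) begins 78 mm behind the grasp point.
Start: joints at [1.117, 0.087, 1.371, -0, 1.684, -0.103], TCP at [0.189, 0.517, 0.206] pointing down, gripper open.
Joint ranges: [-3.1, 3.1], [-0.76, 2.03], [0.27, 2.55], [-1.08, 4.22], [0.17, 2.65], [-2.57, 2.57]. Speed limits (rad/s): [2.79, 2.79, 3.14, 3.14, 3.14, 3.14].

## Interface

Orientations are given as [roll, pitch, yaw] about the fixed x, y, z axes, in that order (R = Rz(yaw) Ry(pitch) Rx(roll)).
In Python, from bench import * gives the robot as it stands. The module is installed in compiled form; this text tells all that it offers.
- The arm moves only by the tool apply_moves, never from a script. Its argument "commands" is a list of rows, each a list of 7 numbers: the turn, a rotation vector about the world's x, y, z in rad, then the shift along the world's x, y, z in m, then the opening in per cent of the stroke, from 0 (shut) to 100 (fully open). In form: [[ax, ay, az, x, y, z, jaw], ...]. A call has exactly 5 rows; each row is the pose to reach, as a shift and turn from the pose commanded when the call began; what a row does not reach only later rows make up. A row lasts 1/10 s, in which the tool goes at most 50 mm and 8.59 degrees, less where a joint would pass 70% of its speed; a pose out of reach is approached as far as the arm can. A call with a gripper value outside its range is refused whole. The fingers move at their own pace and stop on an object; the grip force is fixed at half the most. Time passes only in rows, so rows that repeat a pose let the fingers close, or fill a call up. It gives the time, the measured TCP pose, the force, the opening and the grip force at its end, in the units of the state.
- get_obs(): the state, without advancing time (a new reading comes with each control period).
- snapshot(name): name is "side" or "top" or "wrist"; returns a dict with "pixels" (400x640x3 uint8, red, green, blue), "vertical_fov" (degrees; the focal length in pixels is half the picture's height over the tangent of half this angle, whatever the lens; pixels are square), "cx", "cy" (the principal point, pixels), "rvec" (rotation vector, rad) and "tvec" (3), from world to camera coordinates, as OpenCV has them. Camera axes: x right, y down, z forward; pixel columns grow to the right and rows downward; lengths in m; the calibration is good to about 2 mm. A picture is of the moment at which its call begins. There is no depth.
- close_job(): hands the job in; it is judged then, once.
Trained networks look in the newest picture that a camera, given by its name, has taken for a name from the list of things; names that differ only in an ending like _2 or _b are one class to them, and where a whole thing is asked for, a point or a joint stands for the part that bears it (a point fixed in the world has none). Each returns a list of dicts, best first, with "score" (0 to 1); they miss things now and then, are a little off and sometimes report something else, mostly with a low value. They report only what shows in the picture. A call takes as long as a camera call.
- masks_of(camera, query): "mask" (400x640 bool, what is visible of it) and "extent" ([left, top, right, bottom] in pixels, round what is visible of it).
- place_of(camera, query): "pixel" ([column, row] in pixels: a listed point, or the origin of a listed thing).
The state is a dict: "time": time; "joint_positions": joint angles; "qvel": joint speeds; "joint_torque": joint torques, N m; "tool_pos": TCP position; "ee_rot": TCP orientation; "wrist_force": force on the tool from outside, world axes, zero at the start; "wrist_torque": the same for the moment, N m; "width": finger opening in m; "finger_force": force on a finger pad.
Only numpy, scipy, OpenCV 4.12 (cv2) and the standard library are available. Lean on these libraries where they do the work, as an engineer would, in place of code of your own. Each camera call takes 0.05 s, during which the arm holds its last target. There are 200 camera calls.

## Working session

There is one attempt and no reset: what is moved stays moved. The work goes in short steps, Python scripts to look and compute and a tool call to move; the robot and the scene stay as the last step left them, time stands still between calls to the robot, and variables do not carry over. Pictures are saved under pics/ and viewed, at most 10 in all, crops included, and the job is handed in when it is done.

Besides the shell and the picture viewer there is one more tool, called as name(argument=value, ...) on one line, values as JSON. apply_moves: Moves the arm, as the interface text tells. Its arguments: {"type":"object","properties":{"commands":{"type":"array"}},"required":["commands"]}

```bash
mkdir -p pics; cat > h.py <<'E'
from bench import *
import numpy as np, cv2
def cam(s):
    f=200/np.tan(np.radians(s["vertical_fov"])/2)
    R=cv2.Rodrigues(np.array(s["rvec"],float))[0]; t=np.array(s["tvec"],float).ravel()
    return f,s["cx"],s["cy"],R,t
def ray(s,p):
    f,cx,cy,R,t=cam(s); d=R.T@np.array([(p[0]-cx)/f,(p[1]-cy)/f,1]); return -R.T@t,d/np.linalg.norm(d)
def onz(s,p,z):
    o,d=ray(s,p); return o+d*(z-o[2])/d[2]
def proj(s,X):
    f,cx,cy,R,t=cam(s); c=R@np.array(X)+t; return c[:2]/c[2]*f+[cx,cy]
def tri(L):
    A=0;b=0;
    for s,p in L:
        o,d=ray(s,p);M=np.eye(3)-np.outer(d,d);A=A+M;b=b+M@o
    X=np.linalg.solve(A,b); return X,[np.round(proj(s,X)-p,1) for s,p in L]
def save(s,n,crop=None,k=1):
    im=s["pixels"][:,:,::-1]
    if crop: im=im[crop[1]:crop[3],crop[0]:crop[2]]
    cv2.imwrite("pics/"+n,cv2.resize(im,None,fx=k,fy=k,interpolation=cv2.INTER_CUBIC))
E
python3 - <<'E'
from h import *
S={c:snapshot(c) for c in("side","top")}
save(S["side"],"s0.png");save(S["top"],"t0.png")
for c in S: print(c,-cam(S[c])[3].T@cam(S[c])[4],cam(S[c])[0],S[c]["cx"],S[c]["cy"])
for q in["cabinet","bolt_knob","bar_hinge","bar_tab","top_drawer_handle","mat_top","flask","mug","eraser"]:
    P={}
    for c in S:
        r=place_of(c,q); 
        if r: P[c]=r[0]
        print(q,c,[(np.round(a["pixel"]).tolist(),round(a["score"],2)) for a in r[:2]],end=' ')
    if len(P)==2: print(*tri([(S[c],P[c]["pixel"]) for c in P]),end='')
    print()
o=get_obs();print(o)
try: print(grip_point_offset)
except Exception as e: print(e)
E
```

```text
side [ 0.46205214 -0.99992022  0.89079202] 399.86366259977683 319.72438044405965 198.18507089348213
top [ 0.31202157 -0.02621153  1.42237457] 418.76018133513793 324.0126455036063 199.56209748263205
cabinet side [([328.0, 216.0], 0.86)] cabinet top [([313.0, 194.0], 0.92)] [0.62854256 0.00533965 0.02033337] [array([ 0.6, -0.2]), array([0. , 0.6])]
bolt_knob side [([334.0, 155.0], 0.54)] bolt_knob top [([278.0, 175.0], 0.38)] [0.65434231 0.10826529 0.1903405 ] [array([-0.8,  0.2]), array([-0. , -0.9])]
bar_hinge side [([329.0, 147.0], 0.64)] bar_hinge top [([253.0, 175.0], 0.5)] [0.65416454 0.18770015 0.17725194] [array([ 0., -0.]), array([0. , 0.1])]
bar_tab side [([322.0, 157.0], 0.74), ([270.0, 165.0], 0.37)] bar_tab top [([259.0, 189.0], 0.79)] [0.62288819 0.17089996 0.14645956] [array([-1.5,  0.4]), array([-0. , -1.7])]
top_drawer_handle side [([322.0, 187.0], 0.64), ([318.0, 151.0], 0.16)] top_drawer_handle top [([309.0, 199.0], 0.75)] [0.59823991 0.01663508 0.13243401] [array([-2.6,  0.7]), array([-0.1, -2.8])]
mat_top side [([269.0, 165.0], 0.9)] mat_top top [([209.0, 247.0], 0
[... 516 characters left out ...]
.])]
{'time': 1.0, 'joint_positions': array([ 1.11690999e+00,  8.71731846e-02,  1.37070130e+00, -1.54536130e-05,
        1.68359871e+00, -1.03092557e-01]), 'qvel': array([-0.00052895,  0.00026956, -0.00097223, -0.00072696, -0.00030394,
       -0.00102745]), 'joint_torque': array([ 1.98696725e-03, -3.40043128e+01, -3.02607501e+01,  7.20013794e-02,
        2.35217821e-02, -1.65301373e-05]), 'tool_pos': array([0.18901666, 0.51651793, 0.20551989]), 'ee_rot': array([3.14147541e+00, 2.75667316e-05, 2.79079713e+00]), 'wrist_force': array([-0.67149697, -0.72354729,  0.13077917]), 'wrist_torque': array([ 0.01771799, -0.04749558, -0.03113929]), 'finger_force': 0.0, 'width': 0.09400875592471353}
0.0188
```

```bash
python3 - <<'E'
import cv2,numpy as np
a=cv2.imread("pics/t0.png")[140:290,170:370];b=cv2.imread("pics/s0.png")[110:260,230:430]
cv2.imwrite("pics/c0.png",np.vstack([cv2.resize(a[:, :],None,fx=2,fy=2,interpolation=2) if 0 else cv2.resize(x,(400,300),interpolation=2) for x in(a,b)]))
cv2.imwrite("pics/c0.png",np.hstack([cv2.resize(x,(400,300),interpolation=2) for x in(a,b)]))
E
```

```text
(no output)
```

View pics/c0.png

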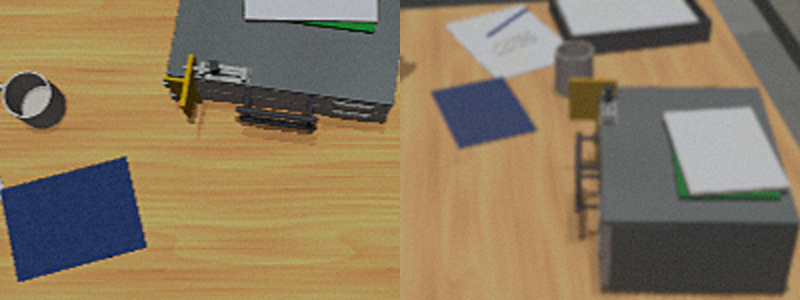

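The top view shows the grey unit yawed about -0.14 rad. The yellow bar is near (262,180), the bolt near (280,176) and the handle near (309,200). The mat is at the lower left, and the side view agrees. I'll move in with the wrist camera.

apply_moves(commands=[[0,0,-0.12,0.02,-0.03,0.03,100],[0,0,-0.24,0.04,-0.06,0.07,100],[0,0,-0.36,0.06,-0.09,0.1,100],[0,0,-0.48,0.08,-0.12,0.13,100],[0,0,-0.5,0.1,-0.14,0.14,100]])

```text
time: 1.5
tool_pos: [0.2902, 0.3755, 0.3503]
ee_rot: [3.134, -0.0, 2.288]
wrist_force: [0.7, -0.0, 0.8]
width: 0.0937
finger_force: 0.0
```

apply_moves(commands=[[0,0,-0.1,0.03,-0.03,0,100],[0,0,-0.2,0.06,-0.06,0,100],[0,0,-0.3,0.09,-0.08,0,100],[0,0,-0.4,0.12,-0.11,0,100],[0,0,-0.45,0.14,-0.13,0,100]])

```text
time: 2.0
tool_pos: [0.4306, 0.2446, 0.3453]
ee_rot: [3.142, 0.001, 1.836]
wrist_force: [-0.1, 0.9, 0.1]
width: 0.094
finger_force: 0.0
```

apply_moves(commands=[[0,0,-0.1,0.03,-0.03,0,100],[0,0,-0.2,0.06,-0.06,0,100],[0,0,-0.3,0.09,-0.09,0,100],[0,0,-0.41,0.12,-0.13,0,100],[0,0,-0.41,0.13,-0.13,0,100]])

```text
time: 2.5
tool_pos: [0.5613, 0.1119, 0.3442]
ee_rot: [-3.141, 0.002, 1.422]
wrist_force: [-0.0, -0.4, 0.5]
width: 0.0939
finger_force: 0.0
```

```bash
cat > look.py <<'E'
import sys
from h import *
n,qs=sys.argv[1],sys.argv[2:]
s=snapshot("wrist");save(s,n)
o=get_obs();print("t",o["time"],o["tool_pos"].round(4),o["ee_rot"].round(3),"cam",(-cam(s)[3].T@cam(s)[4]).round(3))
for q in qs:
    q,z=q.split(":")
    for a in place_of("wrist",q)[:2]: print(q,np.round(a["pixel"],1),round(a["score"],2),onz(s,a["pixel"],float(z)).round(4))
E
python3 look.py w1.png bolt_knob:.18 bar_tab:.165 bar_hinge:.165 top_drawer_handle:.128
```

```text
t 2.55 [0.5614 0.1141 0.3438] [-3.140e+00  1.000e-03  1.426e+00] cam [0.572 0.191 0.523]
bolt_knob [403.8 166. ] 0.57 [0.6585 0.1145 0.18  ]
bar_tab [362.6 130. ] 0.8 [0.6172 0.1612 0.165 ]
bar_hinge [385.3  92.4] 0.82 [0.6474 0.1992 0.165 ]
top_drawer_handle [350.7 232.1] 0.8 [0.5895 0.018  0.128 ]
```

View pics/w1.png

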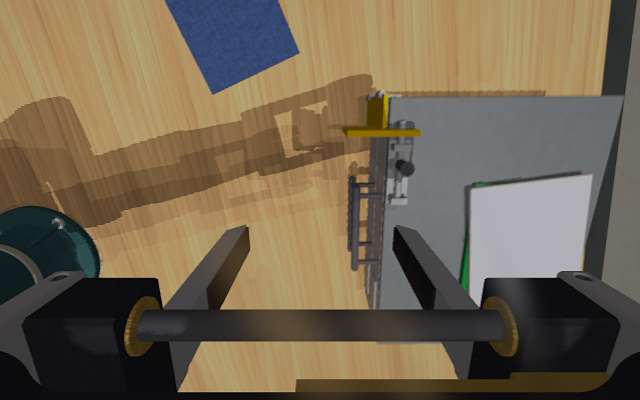

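Wrist view: knob at (404,166), bar plate from (345,132) to (420,133), hinge at (380,95), and handle at x≈353, all matching the network. I'll descend on the knob and grip it.

apply_moves(commands=[[0,0,0,0.03,0,-0.02,100],[0,0,0,0.06,0,-0.04,100],[0,0,0,0.09,0,-0.07,100],[0,0,0,0.097,0,-0.1,100],[0,0,0,0.097,0,-0.1,100]])

```text
time: 3.25
tool_pos: [0.6538, 0.118, 0.2391]
ee_rot: [-3.131, 0.002, 1.433]
wrist_force: [-1.3, -0.3, -0.5]
width: 0.0941
finger_force: 0.0
```

```bash
python3 look.py w2.png bolt_knob:.18 bar_tab:.165 bar_hinge:.165
```

```text
t 3.3 [0.6542 0.118  0.2429] [-3.136e+00  1.000e-03  1.433e+00] cam [0.665 0.197 0.418]
bolt_knob [328.7 213.4] 0.84 [0.658  0.1129 0.18  ]
bar_tab [273.9 162.9] 0.72 [0.6167 0.1594 0.165 ]
bar_hinge [306.  110.4] 0.72 [0.6506 0.1986 0.165 ]
```

View pics/w2.png

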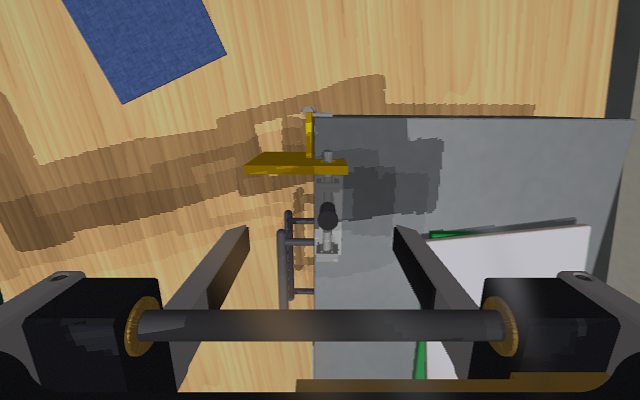

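Knob at (328,213), midway between the fingers: (0.658, 0.113).

apply_moves(commands=[[0,0,0,0.004,-0.005,-0.025,100],[0,0,0,0.004,-0.005,-0.05,100],[0,0,0,0.004,-0.005,-0.076,100],[0,0,0,0.004,-0.005,-0.076,100],[0,0,0,0.004,-0.005,-0.076,10]])

```text
time: 3.95
tool_pos: [0.6603, 0.1118, 0.1721]
ee_rot: [3.139, -0.001, 1.431]
wrist_force: [-0.4, -0.7, 0.2]
width: 0.0892
finger_force: 0.0
```

apply_moves(commands=[[0,0,0,0,0,0,0],[0,0,0,0,0,0,0],[0,0,0,0,0,0,0],[0,0,0,0,0,0,0],[0,0,0,0,0,0,0]])

```text
time: 4.45
tool_pos: [0.6601, 0.1115, 0.1697]
ee_rot: [3.141, -0.0, 1.431]
wrist_force: [-0.2, -0.6, -0.3]
width: 0.0498
finger_force: 0.0
```

apply_moves(commands=[[0,0,0,0,0,0,0],[0,0,0,0,0,0,0],[0,0,0,0,0,0,0],[0,0,0,0,0,0,0],[0,0,0,0,0,0,0]])

```text
time: 4.95
tool_pos: [0.6578, 0.1119, 0.1693]
ee_rot: [-3.136, 0.0, 1.431]
wrist_force: [-5.5, 1.4, 2.6]
width: 0.0132
finger_force: 30.0
```

apply_moves(commands=[[0,0,0,-0.001,-0.007,0,0],[0,0,0,-0.002,-0.014,0,0],[0,0,0,-0.003,-0.021,0,0],[0,0,0,-0.004,-0.027,0,0],[0,0,0,-0.005,-0.033,0,0]])

```text
time: 5.45
tool_pos: [0.6536, 0.0825, 0.1693]
ee_rot: [-3.138, -0.008, 1.434]
wrist_force: [-2.5, 15.7, -0.1]
width: 0.0135
finger_force: 30.0
```

apply_moves(commands=[[0,0,0,0,0,0,0],[0,0,0,0,0,0,0],[0,0,0,0,0,0,0],[0,0,0,0,0,0,30],[0,0,0,0,0,0,60]])

```text
time: 5.95
tool_pos: [0.6557, 0.0793, 0.1697]
ee_rot: [3.14, -0.001, 1.432]
wrist_force: [-0.4, -0.0, -0.1]
width: 0.0258
finger_force: 0.0
```

apply_moves(commands=[[0,0,0,0,0,0.02,100],[0,0,0,0,0,0.06,100],[0,0,0.13,0,0,0.08,100],[0,0,0.27,-0.01,0.01,0.08,100],[0,0,0.4,-0.02,0.03,0.08,100]])

```text
time: 6.45
tool_pos: [0.6356, 0.1065, 0.2509]
ee_rot: [3.14, 0.002, 1.833]
wrist_force: [-0.6, -0.1, -1.7]
width: 0.066
finger_force: 0.0
```

apply_moves(commands=[[0,0,0.14,0,0.01,0,100],[0,0,0.28,-0.01,0.02,0,100],[0,0,0.42,-0.01,0.03,0,100],[0,0,0.56,-0.02,0.04,0,100],[0,0,0.7,-0.02,0.052,0,100]])

```text
time: 6.95
tool_pos: [0.6145, 0.1598, 0.25]
ee_rot: [-3.14, 0.001, 2.535]
wrist_force: [0.1, -0.3, 0.6]
width: 0.0942
finger_force: 0.0
```

apply_moves(commands=[[0,0,0.14,0,0,0,100],[0,0,0.28,0,0,0,100],[0,0,0.42,0,0,0,100],[0,0,0.465,0,0,0,100],[0,0,0.465,0,0,0,100]])

```text
time: 7.45
tool_pos: [0.6151, 0.1596, 0.2495]
ee_rot: [-3.14, 0.0, 2.995]
wrist_force: [0.8, 0.1, -1.3]
width: 0.0937
finger_force: 0.0
```

```bash
python3 look.py w3.png bolt_knob:.18 bar_tab:.165 bar_hinge:.165 top_drawer_handle:.128 mat_top:.003
```

```text
t 7.5 [0.6151 0.1598 0.2495] [-3.141  0.     2.994] cam [0.534 0.171 0.428]
bolt_knob [249.8 259. ] 0.56 [0.6558 0.0863 0.18  ]
bolt_knob [367.2 226. ] 0.22 [0.6389 0.1974 0.18  ]
bar_tab [321.4 205.3] 0.75 [0.6185 0.1589 0.165 ]
bar_hinge [365.7 230.7] 0.73 [0.6499 0.1971 0.165 ]
top_drawer_handle [185.7 190.7] 0.74 [0.5938 0.0188 0.128 ]
mat_top [465.1  15. ] 0.89 [0.4459 0.3686 0.003 ]
```

View pics/w3.png

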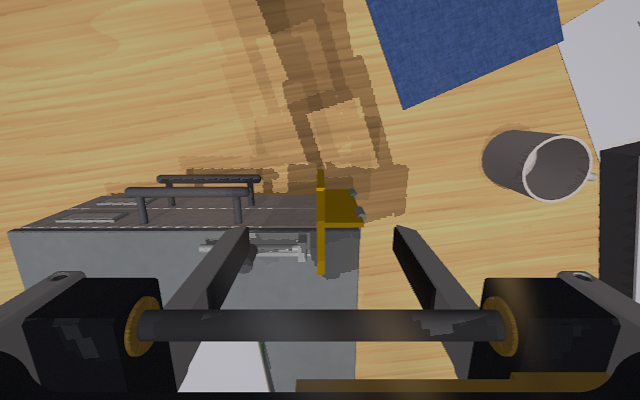

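Bolt drawn: the knob is now near (250,259). The plate at column 321 is centred between the fingers. I'll descend and pinch it.

apply_moves(commands=[[0,0,0,0.001,0,-0.04,90],[0,0,0,0.001,0,-0.08,70],[0,0,0,0.001,0,-0.097,50],[0,0,0,0.001,0,-0.097,20],[0,0,0,0.001,0,-0.097,0]])

```text
time: 8.25
tool_pos: [0.6163, 0.1605, 0.1531]
ee_rot: [3.141, 0.0, 2.996]
wrist_force: [0.9, -0.8, 0.6]
width: 0.0575
finger_force: 0.0
```

apply_moves(commands=[[0,0,0,0,0,0,0],[0,0,0,0,0,0,0],[0,0,0,0,0,0,0],[0,0,0,0,0,0,0],[0,0,0,0,0,0,0]])

```text
time: 8.75
tool_pos: [0.6161, 0.1605, 0.1529]
ee_rot: [3.141, 0.001, 2.996]
wrist_force: [0.1, 0.3, -1.2]
width: 0.0176
finger_force: 0.0
```

apply_moves(commands=[[0,0,0,0,0,0,0],[0,0,0,0,0,0,0],[0,0,0,0,0,0,0],[0,0,0,0,0,0,0],[0,0,0,0,0,0,0]])

```text
time: 9.25
tool_pos: [0.6155, 0.1592, 0.1526]
ee_rot: [-3.139, -0.001, 2.995]
wrist_force: [-3.0, -4.9, 1.1]
width: 0.007
finger_force: 30.0
```

```bash
python3 - <<'E'
from h import *
p=get_obs()["tool_pos"][:2];h=np.array([.6502,.1980]);r=p-h
print(p,np.hypot(*r))
prev=p
for k in range(1,20):
    a=-.115*k;c,s=np.cos(a),np.sin(a);q=h+[c*r[0]-s*r[1],s*r[0]+c*r[1]]
    b=h+0; base=p if (k-1)%5==0 and k==1 else prev
    print(k,round(a,3),"from call start",np.round(q-base,4)); 
    if k%5==0: prev=q
E
```

```text
[0.61552452 0.15916931] 0.052059689937109466
1 -0.115 from call start [-0.0042  0.0042]
2 -0.23 from call start [-0.0079  0.0089]
3 -0.345 from call start [-0.0111  0.014 ]
4 -0.46 from call start [-0.0136  0.0194]
5 -0.575 from call start [-0.0155  0.0251]
6 -0.69 from call start [-0.0012  0.0059]
7 -0.805 from call start [-0.0018  0.0118]
8 -0.92 from call start [-0.0017  0.0178]
9 -1.035 from call start [-0.0009  0.0237]
10 -1.15 from call start [0.0006 0.0295]
11 -1.265 from call start [0.0021 0.0056]
12 -1.38 from call start [0.0049 0.0109]
13 -1.495 from call start [0.0083 0.0158]
14 -1.61 from call start [0.0122 0.0204]
15 -1.725 from call start [0.0166 0.0244]
16 -1.84 from call start [0.0048 0.0035]
17 -1.955 from call start [0.01   0.0065]
18 -2.07 from call start [0.0156 0.0088]
19 -2.185 from call start [0.0213 0.0105]
```

apply_moves(commands=[[0,0,-0.115,-0.004,0.004,0,0],[0,0,-0.23,-0.008,0.009,0,0],[0,0,-0.345,-0.011,0.014,0,0],[0,0,-0.46,-0.0136,0.0194,0,0],[0,0,-0.575,-0.0155,0.025,0,0]])

```text
time: 9.75
tool_pos: [0.5999, 0.1849, 0.1526]
ee_rot: [-3.14, -0.0, 2.415]
wrist_force: [-2.0, -3.0, 0.6]
width: 0.007
finger_force: 30.0
```

apply_moves(commands=[[0,0,-0.115,-0.001,0.006,0,0],[0,0,-0.23,-0.002,0.012,0,0],[0,0,-0.345,-0.002,0.018,0,0],[0,0,-0.46,-0.001,0.024,0,0],[0,0,-0.575,0.0005,0.0295,0,0]])

```text
time: 10.25
tool_pos: [0.6008, 0.2148, 0.1526]
ee_rot: [-3.141, 0.0, 1.841]
wrist_force: [-0.0, -1.7, 1.8]
width: 0.007
finger_force: 30.0
```

apply_moves(commands=[[0,0,-0.115,0.002,0.0055,0,0],[0,0,-0.23,0.005,0.011,0,0],[0,0,-0.345,0.008,0.016,0,0],[0,0,-0.46,0.012,0.0205,0,0],[0,0,-0.575,0.0165,0.0245,0,0]])

```text
time: 10.75
tool_pos: [0.6178, 0.2394, 0.1526]
ee_rot: [3.141, 0.0, 1.266]
wrist_force: [-0.7, -2.9, 1.3]
width: 0.0068
finger_force: 30.0
```

apply_moves(commands=[[0,0,-0.115,0.005,0.0035,0,0],[0,0,-0.23,0.01,0.0065,0,0],[0,0,-0.345,0.0155,0.009,0,0],[0,0,-0.45,0.021,0.0105,0,0],[0,0,-0.45,0.021,0.0105,0,0]])

```text
time: 11.25
tool_pos: [0.639, 0.2497, 0.1526]
ee_rot: [3.141, 0.0, 0.82]
wrist_force: [-0.7, -1.4, 1.3]
width: 0.0069
finger_force: 30.0
```

apply_moves(commands=[[0,0,0,0,0,0,22],[0,0,0,0,0,0,22],[0,0,0,0,0,0,22],[0,0,0,0,0,0.03,25],[0,0,0,0,0,0.07,25]])

```text
time: 11.75
tool_pos: [0.6368, 0.2499, 0.2193]
ee_rot: [-3.137, 0.006, 0.822]
wrist_force: [0.9, -0.2, -0.1]
width: 0.0233
finger_force: 0.0
```

apply_moves(commands=[[0,0,0.1,-0.01,-0.03,0.03,28],[0,0,0.22,-0.02,-0.07,0.03,28],[0,0,0.35,-0.03,-0.11,0.03,28],[0,0,0.48,-0.04,-0.16,0.03,28],[0,0,0.61,-0.05,-0.2,0.03,28]])

```text
time: 12.25
tool_pos: [0.5878, 0.0484, 0.2526]
ee_rot: [3.141, 0.0, 1.437]
wrist_force: [0.7, -0.4, 0.5]
width: 0.0262
finger_force: 0.0
```

apply_moves(commands=[[0,0,0,0.003,-0.02,0,28],[0,0,0,0.003,-0.031,-0.02,28],[0,0,0,0.003,-0.031,-0.04,28],[0,0,0,0.003,-0.031,-0.06,28],[0,0,0,0.003,-0.031,-0.06,28]])

```text
time: 12.75
tool_pos: [0.5895, 0.0192, 0.1889]
ee_rot: [-3.135, 0.0, 1.431]
wrist_force: [-0.2, 0.2, 0.4]
width: 0.0267
finger_force: 0.0
```

```bash
python3 look.py w4.png bar_tab:.165 top_drawer_handle:.128; python3 - <<'E'
from h import *
for c in("top","side"):
    s=snapshot(c)
    for q in("top_drawer_handle","bar_tab"):print(c,q,[(np.round(a["pixel"],1),round(a["score"],2),onz(s,a["pixel"],.128 if q[0]=='t' else .165).round(4)) for a in place_of(c,q)[:1]])
E
```

```text
t 12.8 [0.5905 0.0193 0.1909] [-3.138 -0.     1.431] cam [0.6   0.098 0.368]
top_drawer_handle [326.1 206.1] 0.58 [0.5927 0.0203 0.128 ]
top top_drawer_handle []
top bar_tab []
side top_drawer_handle [(array([317.7, 189.8]), 0.75, array([0.5911, 0.0101, 0.128 ]))]
side bar_tab [(array([321.8, 144.4]), 0.57, array([0.6334, 0.2264, 0.165 ]))]
```

View pics/w4.png

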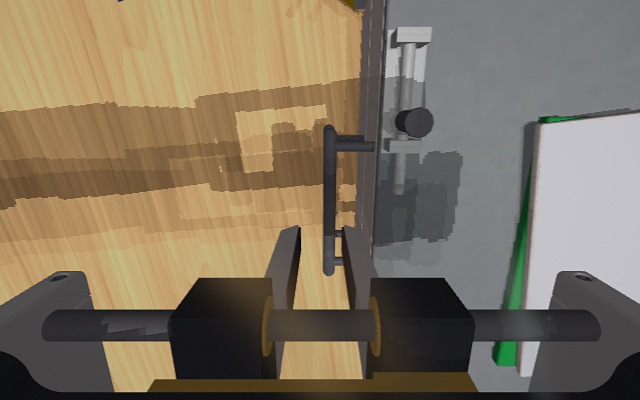

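Handle bar runs at column 329 between the fingers, with the knob drawn back at (414,123). I'll descend and grip the handle.

apply_moves(commands=[[0,0,0,0.002,0,-0.03,28],[0,0,0,0.002,0,-0.06,28],[0,0,0,0.002,0,-0.081,28],[0,0,0,0.002,0,-0.081,28],[0,0,0,0.002,0,-0.081,0]])

```text
time: 13.7
tool_pos: [0.5937, 0.0191, 0.112]
ee_rot: [3.141, -0.0, 1.431]
wrist_force: [0.6, 1.2, -0.4]
width: 0.0215
finger_force: 0.0
```

apply_moves(commands=[[0,0,0,0,0,0,0],[0,0,0,0,0,0,0],[0,0,0,0,0,0,0],[0,0,0,0,0,0,0],[0,0,0,0,0,0,0]])

```text
time: 14.2
tool_pos: [0.595, 0.0189, 0.1138]
ee_rot: [3.137, -0.0, 1.431]
wrist_force: [1.8, 0.2, 6.2]
width: 0.0098
finger_force: 30.0
```

apply_moves(commands=[[0,0,0,-0.014,0.002,0,0],[0,0,0,-0.03,0.0045,0,0],[0,0,0,-0.048,0.007,0,0],[0,0,0,-0.068,0.01,0,0],[0,0,0,-0.088,0.013,0,0]])

```text
time: 14.7
tool_pos: [0.5068, 0.0316, 0.1137]
ee_rot: [3.136, 0.0, 1.431]
wrist_force: [2.4, -1.0, 7.0]
width: 0.01
finger_force: 30.0
```

apply_moves(commands=[[0,0,0,-0.02,0.003,0,0],[0,0,0,-0.04,0.006,0,0],[0,0,0,-0.06,0.009,0,0],[0,0,0,-0.075,0.011,0,0],[0,0,0,-0.084,0.0125,0,0]])

```text
time: 15.2
tool_pos: [0.4277, 0.043, 0.1138]
ee_rot: [3.122, 0.001, 1.43]
wrist_force: [29.5, -6.2, -13.8]
width: 0.0099
finger_force: 30.0
```

apply_moves(commands=[[0,0,0,0.003,0,0,0],[0,0,0,0.003,0,0,28],[0,0,0,0.003,0,0,28],[0,0,0,0.003,0,0,28],[0,0,0,0.003,0,0.03,28]])

```text
time: 15.7
tool_pos: [0.4206, 0.0448, 0.1368]
ee_rot: [-3.13, 0.001, 1.431]
wrist_force: [0.0, 0.2, -0.0]
width: 0.0266
finger_force: 0.0
```

apply_moves(commands=[[0,0,0,0,0,0.04,28],[0,0,0.14,0,0,0.08,50],[0,0,0.28,0.02,0,0.12,100],[0,0,0.42,0.05,0,0.15,100],[0,0,0.56,0.08,-0.01,0.17,100]])

```text
time: 16.2
tool_pos: [0.5054, 0.0354, 0.3143]
ee_rot: [3.139, 0.001, 1.999]
wrist_force: [0.1, -0.4, -0.0]
width: 0.0546
finger_force: 0.0
```

apply_moves(commands=[[0,0,0.14,0.01,0,0,100],[0,0,0.28,0.02,0,0,100],[0,0,0.42,0.02,0,0,100],[0,0,0.56,0.02,0,0,100],[0,0,0.7,0.02,0,0,100]])

```text
time: 16.7
tool_pos: [0.5241, 0.0347, 0.3103]
ee_rot: [-3.141, -0.003, 2.697]
wrist_force: [0.2, 0.5, -0.1]
width: 0.0928
finger_force: 0.0
```

apply_moves(commands=[[0,0,0.14,0,0,0,100],[0,0,0.28,0,0,0,100],[0,0,0.305,0,0,0,100],[0,0,0.305,0,0,0,100],[0,0,0.305,0,0,0,100]])

```text
time: 17.2
tool_pos: [0.5243, 0.0346, 0.3112]
ee_rot: [3.142, -0.001, 2.994]
wrist_force: [-0.3, 0.1, 0.0]
width: 0.0941
finger_force: 0.0
```

```bash
python3 look.py w5.png bar_tab:.165 top_drawer_handle:.128 terminal_centre:.099 stapler_centre:.103 drawer_floor:.087 mat_top:.003
```

```text
t 17.25 [0.5244 0.0346 0.3113] [ 3.142e+00 -1.000e-03  2.994e+00] cam [0.443 0.046 0.49 ]
bar_tab [510.6 249.9] 0.64 [0.6363 0.2482 0.165 ]
bar_tab [468.9 266.5] 0.62 [0.6515 0.1984 0.165 ]
top_drawer_handle [318.3  96. ] 0.76 [0.4272 0.0454 0.128 ]
terminal_centre [372.9 191.8] 0.84 [0.5596 0.1007 0.099 ]
terminal_centre [256.5 192. ] 0.58 [ 0.5366 -0.0566  0.099 ]
stapler_centre [257.6 193. ] 0.9 [ 0.5373 -0.0544  0.103 ]
drawer_floor [321.1 213.6] 0.63 [0.5846 0.0255 0.087 ]
drawer_floor [561.8 194.7] 0.52 [0.6063 0.3659 0.087 ]
mat_top [529.6  78.3] 0.65 [0.4433 0.3697 0.003 ]
mat_top [374.6 190.5] 0.21 [0.5862 0.1173 0.003 ]
```

View pics/w5.png

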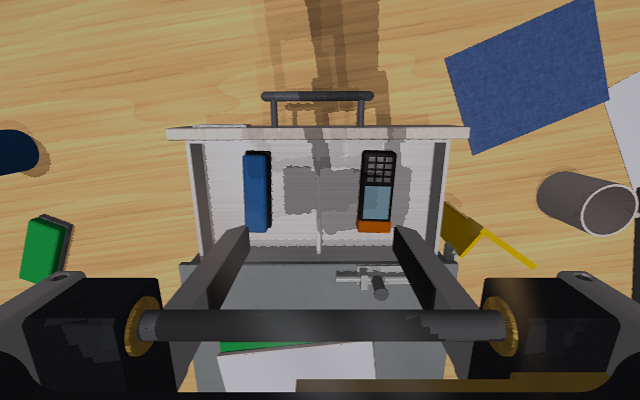

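Drawer open. The terminal is in the left compartment at (375,190), with its orange end at (374,228) towards the unit. The stapler is at (257,192), the bar is swung out on the left, and the mat is upper right.

```bash
python3 - <<'E'
from h import *
s=snapshot("wrist")
for q,z in(("terminal_centre",.111),("mat_top",.003)):
    m=masks_of("wrist",q)[0];print(q,m["score"],m["extent"])
    c=np.argwhere(m["mask"])[:,::-1]
    W=np.array([onz(s,p,z)[:2] for p in c],np.float32)
    r=cv2.minAreaRect(W*1000);print(r); b=cv2.boxPoints(r);print(b.round(0).tolist(), W.mean(0))
E
```

```text
terminal_centre 0.95 [356.6, 145.5, 398.6, 232.9]
((557.3499145507812, 101.77606201171875), (47.24186706542969, 113.77220153808594), 81.01441955566406)
[[497.0, 87.0], [610.0, 70.0], [617.0, 116.0], [505.0, 134.0]] [0.5557912  0.10230263]
mat_top 0.85 [443.2, 1.8, 611.4, 156.0]
((443.9439697265625, 366.97406005859375), (163.1016845703125, 222.46649169921875), 14.947164535522461)
[[336.0, 453.0], [394.0, 238.0], [551.0, 281.0], [494.0, 495.0]] [0.4401894 0.3687424]
```

apply_moves(commands=[[0,0,0,0.01,0.03,-0.03,100],[0,0,0,0.02,0.06,-0.06,100],[0,0,0,0.032,0.067,-0.1,100],[0,0,0,0.032,0.067,-0.13,100],[0,0,0,0.032,0.067,-0.13,100]])

```text
time: 18.2
tool_pos: [0.5534, 0.1017, 0.1754]
ee_rot: [-3.139, -0.011, 2.996]
wrist_force: [-0.9, 0.7, -0.1]
width: 0.094
finger_force: 0.0
```

```bash
python3 - <<'E'
from h import *
s=snapshot("wrist");print(get_obs()["tool_pos"],get_obs()["ee_rot"])
m=masks_of("wrist","terminal_centre")[0];print(m["score"],m["extent"])
W=np.array([onz(s,p,.111)[:2] for p in np.argwhere(m["mask"])[:,::-1]],np.float32)
r=cv2.minAreaRect(W*1000);print(r,cv2.boxPoints(r).round(0).tolist())
p=place_of("wrist","terminal_centre")[0];print(onz(s,p["pixel"],.099))
save(s,"w6.png")
E
```

```text
[0.55500844 0.1015428  0.17903625] [-3.14032717 -0.00568367  2.9960215 ]
0.61 [298.3, 149.3, 355.4, 272.0]
((557.9924926757812, 103.91582489013672), (45.3648681640625, 112.59982299804688), 80.6344985961914) [[499.0, 91.0], [610.0, 72.0], [617.0, 117.0], [506.0, 135.0]]Traceback (most recent call last):
  File "<stdin>", line 6, in <module>
IndexError: list index out of range
```

apply_moves(commands=[[0,0,-0.015,0.002,0.001,-0.03,100],[0,0,-0.015,0.002,0.001,-0.06,100],[0,0,-0.015,0.002,0.001,-0.08,100],[0,0,-0.015,0.002,0.001,-0.088,100],[0,0,-0.015,0.002,0.001,-0.088,0]])

```text
time: 18.85
tool_pos: [0.5591, 0.1023, 0.0946]
ee_rot: [3.141, 0.001, 2.98]
wrist_force: [0.9, -0.2, 0.1]
width: 0.0892
finger_force: 0.0
```

apply_moves(commands=[[0,0,-0.015,0,0,0,0],[0,0,-0.015,0,0,0,0],[0,0,-0.015,0,0,0,0],[0,0,-0.015,0,0,0,0],[0,0,-0.015,0,0,0,0]])

```text
time: 19.35
tool_pos: [0.5587, 0.1026, 0.0939]
ee_rot: [3.141, 0.001, 2.966]
wrist_force: [0.4, 0.3, -0.7]
width: 0.0495
finger_force: 0.0
```

apply_moves(commands=[[0,0,0,0,0,0,0],[0,0,0,0,0,0,0],[0,0,0,0,0,0.01,0],[0,0,0,0,0,0.025,0],[0,0,0,0,0,0.04,0]])

```text
time: 19.85
tool_pos: [0.5583, 0.1023, 0.1343]
ee_rot: [-3.141, -0.001, 2.966]
wrist_force: [-0.4, -0.4, -2.3]
width: 0.0435
finger_force: 30.0
```

apply_moves(commands=[[0,0,0,0,0,0.03,0],[0,0,0,0,0,0.06,0],[0,0,0,0,0,0.09,0],[0,0,0,-0.01,0.01,0.11,0],[0,0,0,-0.03,0.03,0.12,0]])

```text
time: 20.35
tool_pos: [0.53, 0.1316, 0.2575]
ee_rot: [3.141, 0.006, 2.963]
wrist_force: [-0.0, 0.1, -3.1]
width: 0.0438
finger_force: 30.0
```

apply_moves(commands=[[0,0,0.08,-0.02,0.03,0,0],[0,0,0.16,-0.03,0.06,0,0],[0,0,0.25,-0.04,0.1,0,0],[0,0,0.34,-0.06,0.14,0,0],[0,0,0.43,-0.07,0.17,0,0]])

```text
time: 20.85
tool_pos: [0.4571, 0.3045, 0.2552]
ee_rot: [3.141, 0.001, -2.882]
wrist_force: [0.8, 0.1, -2.6]
width: 0.0438
finger_force: 30.0
```

apply_moves(commands=[[0,0,0,-0.005,0.03,0,0],[0,0,0,-0.014,0.05,-0.01,0],[0,0,0,-0.014,0.065,-0.04,0],[0,0,0,-0.014,0.065,-0.07,0],[0,0,0,-0.014,0.065,-0.1,0]])

```text
time: 21.35
tool_pos: [0.4446, 0.3683, 0.154]
ee_rot: [3.141, 0.002, -2.886]
wrist_force: [0.2, -0.9, -3.3]
width: 0.0438
finger_force: 30.0
```

```bash
python3 - <<'E'
from h import *
o=get_obs();print(o["tool_pos"],o["ee_rot"],o["width"])
s=snapshot("top");m=masks_of("top","mat_top");print([round(x["score"],2) for x in m])
p=place_of("top","mat_top");print([onz(s,x["pixel"],.003) for x in p[:1]])
save(snapshot("wrist"),"w7.png")
E
```

```text
[0.4446486  0.36828239 0.15397135] [ 3.14116607e+00  1.94464032e-03 -2.88621177e+00] 0.043778531075645756
[0.96, 0.34]
[array([0.44643775, 0.35666303, 0.003     ])]
```

View pics/w7.png

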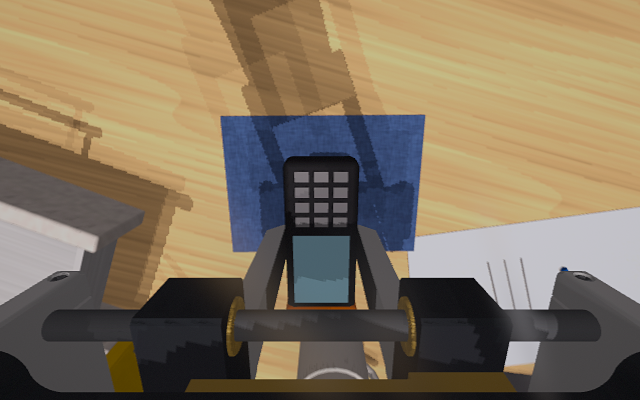

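Terminal held level and screen up, aligned over the mat, which spans columns 220–425. I'll lower it gently.

apply_moves(commands=[[0,0,0,0,0,-0.03,0],[0,0,0,0,0,-0.06,0],[0,0,0,0,0,-0.09,0],[0,0,0,0,0,-0.115,0],[0,0,0,0,0,-0.13,0]])

```text
time: 22.05
tool_pos: [0.4455, 0.3679, 0.0244]
ee_rot: [3.141, 0.002, -2.888]
wrist_force: [0.3, 0.8, -3.0]
width: 0.0437
finger_force: 30.0
```

apply_moves(commands=[[0,0,0,0,0,-0.003,0],[0,0,0,0,0,-0.006,0],[0,0,0,0,0,-0.009,0],[0,0,0,0,0,-0.011,0],[0,0,0,0,0,-0.012,0]])

```text
time: 22.55
tool_pos: [0.445, 0.3678, 0.0123]
ee_rot: [3.141, 0.001, -2.887]
wrist_force: [-0.5, -0.2, -2.7]
width: 0.0433
finger_force: 30.0
```

Not touching yet (force still about -2.8 N), so I'll go lower.

apply_moves(commands=[[0,0,0,0,0,-0.0005,0],[0,0,0,0,0,-0.001,0],[0,0,0,0,0,-0.0015,0],[0,0,0,0,0,-0.002,0],[0,0,0,0,0,-0.002,0]])

```text
time: 23.05
tool_pos: [0.4446, 0.3676, 0.0099]
ee_rot: [3.141, 0.0, -2.887]
wrist_force: [-0.1, -0.5, -1.0]
width: 0.0439
finger_force: 30.0
```

apply_moves(commands=[[0,0,0,0,0,-0.0005,0],[0,0,0,0,0,-0.001,0],[0,0,0,0,0,-0.001,0],[0,0,0,0,0,-0.001,0],[0,0,0,0,0,-0.001,0]])

```text
time: 23.55
tool_pos: [0.4446, 0.3676, 0.0098]
ee_rot: [3.141, 0.0, -2.887]
wrist_force: [-2.8, -2.6, 5.1]
width: 0.0442
finger_force: 30.0
```

apply_moves(commands=[[0,0,0,0,0,0,75],[0,0,0,0,0,0,75],[0,0,0,0,0,0,75],[0,0,0,0,0,0,75],[0,0,0,0,0,0,75]])

```text
time: 24.05
tool_pos: [0.4445, 0.3675, 0.0083]
ee_rot: [3.142, -0.0, -2.887]
wrist_force: [-0.3, 0.7, 0.0]
width: 0.0704
finger_force: 0.0
```

apply_moves(commands=[[0,0,0,0,0,0.02,75],[0,0,0,0,0,0.05,75],[0,0,0,0,0,0.1,75],[0,0,0,0,0,0.15,50],[0,0,0,0,0,0.2,28]])

```text
time: 24.55
tool_pos: [0.4442, 0.3673, 0.2102]
ee_rot: [-3.142, -0.0, -2.887]
wrist_force: [0.4, 0.9, 1.4]
width: 0.058
finger_force: 0.0
```

```bash
python3 - <<'E'
from h import *
s=snapshot("wrist");o=get_obs();print(o["tool_pos"],o["width"])
for q,z in(("terminal_centre",.027),("mat_top",.003)):
    m=masks_of("wrist",q)[0]
    W=np.array([onz(s,p,z)[:2] for p in np.argwhere(m["mask"])[:,::-1]],np.float32)
    print(q,m["score"],cv2.minAreaRect(W*1000))
s=snapshot("top")
p=place_of("top","top_drawer_handle");print([(onz(s,x["pixel"],.128),x["score"]) for x in p[:1]])
E
```

```text
[0.44759687 0.36964623 0.2212812 ] 0.0540900906969807
terminal_centre 0.67 ((445.04425048828125, 366.24444580078125), (112.53958129882812, 45.142250061035156), 15.55047607421875)Traceback (most recent call last):
  File "<stdin>", line 4, in <module>
IndexError: list index out of range
```

apply_moves(commands=[[0,0,-0.14,0,-0.02,0,28],[0,0,-0.28,0,-0.05,0,28],[0,0,-0.42,0,-0.08,0,28],[0,0,-0.56,-0.01,-0.11,0,28],[0,0,-0.7,-0.01,-0.14,0,28]])

```text
time: 25.2
tool_pos: [0.4328, 0.2262, 0.206]
ee_rot: [-3.139, -0.003, 2.691]
wrist_force: [0.1, -0.3, 0.4]
width: 0.0264
finger_force: 0.0
```

apply_moves(commands=[[0,0,-0.14,0,-0.02,0,28],[0,0,-0.28,0,-0.05,0,28],[0,0,-0.42,0,-0.08,0,28],[0,0,-0.56,-0.01,-0.11,0,28],[0,0,-0.7,-0.01,-0.14,0,28]])

```text
time: 25.7
tool_pos: [0.4228, 0.0864, 0.2062]
ee_rot: [-3.138, -0.001, 1.99]
wrist_force: [0.7, -0.5, 0.0]
width: 0.0262
finger_force: 0.0
```

apply_moves(commands=[[0,0,-0.14,0,-0.02,0,28],[0,0,-0.28,0,-0.04,0,28],[0,0,-0.42,0,-0.043,0,28],[0,0,-0.56,0,-0.043,0,28],[0,0,-0.565,0,-0.043,0,28]])

```text
time: 26.2
tool_pos: [0.4236, 0.0443, 0.2064]
ee_rot: [-3.138, 0.0, 1.43]
wrist_force: [-0.3, -1.1, 0.5]
width: 0.0266
finger_force: 0.0
```

```bash
python3 look.py w8.png top_drawer_handle:.128
```

```text
t 26.25 [0.4237 0.0444 0.2067] [-3.139  0.     1.433] cam [0.434 0.123 0.385]
top_drawer_handle [327.6 198.8] 0.77 [0.4287 0.0463 0.128 ]
```

View pics/w8.png

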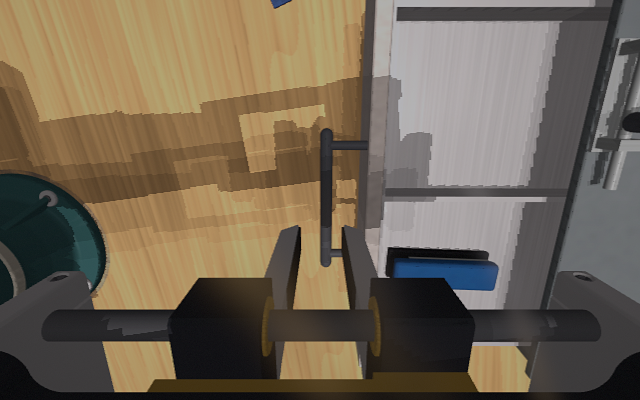

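The terminal lies centred on the mat, with its axis along the mat's. The handle at column 327 is between the fingers and the stapler is still in the drawer. I'll grip the handle.

apply_moves(commands=[[0,0,0,0.004,0,-0.03,28],[0,0,0,0.004,0,-0.06,28],[0,0,0,0.004,0,-0.085,28],[0,0,0,0.004,0,-0.094,28],[0,0,0,0.004,0,-0.094,0]])

```text
time: 26.8
tool_pos: [0.4272, 0.0447, 0.1128]
ee_rot: [-3.138, 0.0, 1.432]
wrist_force: [0.4, 0.8, 0.8]
width: 0.0213
finger_force: 0.0
```

apply_moves(commands=[[0,0,0,0,0,0,0],[0,0,0,0,0,0,0],[0,0,0,0,0,0,0],[0,0,0,0,0,0,0],[0,0,0,0,0,0,0]])

```text
time: 27.3
tool_pos: [0.4291, 0.0446, 0.1156]
ee_rot: [3.14, -0.0, 1.431]
wrist_force: [-0.8, 0.6, 3.2]
width: 0.0099
finger_force: 30.0
```

apply_moves(commands=[[0,0,0,0.012,-0.002,0,0],[0,0,0,0.028,-0.004,0,0],[0,0,0,0.044,-0.0065,0,0],[0,0,0,0.06,-0.009,0,0],[0,0,0,0.076,-0.011,0,0]])

```text
time: 27.8
tool_pos: [0.506, 0.0336, 0.1156]
ee_rot: [3.14, -0.001, 1.431]
wrist_force: [-3.0, 1.0, 5.4]
width: 0.0101
finger_force: 30.0
```

apply_moves(commands=[[0,0,0,0.016,-0.002,0,0],[0,0,0,0.032,-0.0045,0,0],[0,0,0,0.048,-0.007,0,0],[0,0,0,0.064,-0.0095,0,0],[0,0,0,0.076,-0.011,0,0]])

```text
time: 28.3
tool_pos: [0.5824, 0.0226, 0.1157]
ee_rot: [3.139, -0.001, 1.431]
wrist_force: [-3.2, 0.6, 4.8]
width: 0.0099
finger_force: 30.0
```

apply_moves(commands=[[0,0,0,0.004,-0.0005,0,0],[0,0,0,0.007,-0.001,0,0],[0,0,0,0.01,-0.0015,0,0],[0,0,0,0.013,-0.002,0,0],[0,0,0,0.016,-0.0025,0,0]])

```text
time: 28.8
tool_pos: [0.5963, 0.0206, 0.1157]
ee_rot: [-3.141, -0.001, 1.431]
wrist_force: [-8.0, 2.6, 8.6]
width: 0.0099
finger_force: 30.0
```

apply_moves(commands=[[0,0,0,0.001,0,0,0],[0,0,0,0.002,0,0,0],[0,0,0,0.003,-0.0004,0,0],[0,0,0,0.003,-0.0004,0,0],[0,0,0,0.003,-0.0004,0,0]])

```text
time: 29.3
tool_pos: [0.5962, 0.0205, 0.1157]
ee_rot: [-3.134, -0.0, 1.431]
wrist_force: [-10.7, 1.8, 9.5]
width: 0.0103
finger_force: 30.0
```

At the stop. I'll release and rise straight up.

apply_moves(commands=[[0,0,0,0,0,0,28],[0,0,0,0,0,0,28],[0,0,0,-0.004,0,0,28],[0,0,0,-0.004,0,0,28],[0,0,0,-0.004,0,0.02,28]])

```text
time: 29.8
tool_pos: [0.5933, 0.0195, 0.1309]
ee_rot: [-3.134, 0.001, 1.431]
wrist_force: [-0.1, 0.4, -0.3]
width: 0.0263
finger_force: 0.0
```

apply_moves(commands=[[0,0,0,0,0,0.04,28],[0,0,0,0,0,0.08,28],[0,0,0,-0.02,0,0.12,28],[0,0,0,-0.07,0,0.16,28],[0,0,0,-0.12,0,0.18,28]])

```text
time: 30.3
tool_pos: [0.4914, 0.0193, 0.3093]
ee_rot: [3.138, -0.0, 1.431]
wrist_force: [0.4, -0.2, 0.4]
width: 0.0264
finger_force: 0.0
```

apply_moves(commands=[[0,0,0,-0.03,0,0,28],[0,0,0,-0.06,0,0,28],[0,0,0,-0.08,0,0,28],[0,0,0,-0.1,0,0,28],[0,0,0,-0.1,0,0,28]])

```text
time: 30.8
tool_pos: [0.3901, 0.0196, 0.308]
ee_rot: [3.139, 0.0, 1.431]
wrist_force: [-1.3, -0.1, 0.5]
width: 0.0264
finger_force: 0.0
```

```bash
python3 - <<'E'
from h import *
a=snapshot("side");b=snapshot("top")
for c,s in(("side",a),("top",b)):
    for q,z in(("top_drawer_handle",.128),("terminal_centre",.015)):
        print(c,q,[(x["score"],onz(s,x["pixel"],z).round(3)) for x in place_of(c,q)[:1]])
f=lambda s,x,y:cv2.resize(s["pixels"][y:y+150,x:x+200,::-1],(400,300),interpolation=2)
cv2.imwrite("pics/end.png",np.hstack([f(b,170,140),f(a,230,110)]))
print(get_obs()["tool_pos"],get_obs()["wrist_force"])
E
```

```text
side top_drawer_handle [(0.54, array([0.608, 0.022, 0.128]))]
side terminal_centre [(0.69, array([0.451, 0.39 , 0.015]))]
top top_drawer_handle [(0.85, array([0.599, 0.019, 0.128]))]
top terminal_centre [(0.92, array([0.448, 0.363, 0.015]))]
[0.3919583  0.01954659 0.30659662] [ 0.11084029  0.72318598 -0.6325792 ]
```

View pics/end.png

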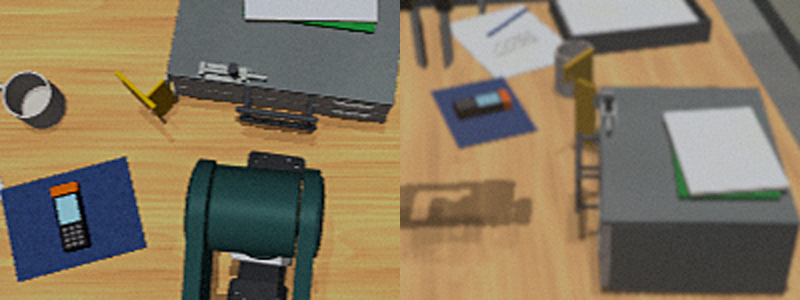

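The final views show the drawer shut, the terminal screen up on the mat at about (70,215) in the left-hand crop, the bar swung out, and the mug where it was.

```bash
python3 -c "
from bench import *
print(close_job())"
```

```text
the job is handed in; nothing more can be done
None
```

Job handed in at about 31 s of the 72 s: bolt drawn to its stop, bar swung out to about 2.2 rad, drawer opened and pushed shut again with the stapler still inside, and the terminal lying screen up on the blue mat; the mug looked untouched in the final views, and I made no final check of the flask and eraser, though the arm did not go near them.

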